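# Pull the dust filter and hold it to the light

### The job

Swing the green cover flap of the grey dust-filter housing right up until it stands open, draw the blue-framed filter plate hidden beneath it straight up out of its slot by its orange tab, and hold it up in front of the middle of the lit panel, 5 to 12 cm from it, upright with its broad side square to the light. Finish while still holding the plate there, clear of the panel, with the flap left open and the oil bottle, tape measure and roll of masking tape left where they are.

Things in the scene. Friction and masses are not known exactly. Their poses are not given: they have to be found in the camera images.
- housing: Grey filter housing fixed to the bench, 150 (x) x 150 (y) x 115 mm high, open top under the flap, walls 5 mm; origin: centre of its underside, x from its front (robot side) to the hinge side, z up. Bolt feet reach 190 mm in y at the bottom. 50 mm below the rim is a solid dark deck with a slot at its centre; above the deck it is clear, 140 x 140 mm, but for the plate's tab.
- flap (a joint): Angle of the green cover flap (rad): 0 = shut, grows as the front edge swings up and away from the front about the hinge, 1.57 = standing upright, stop at 1.9. Starts shut or up to 0.12 ajar. A stiff friction hinge (0.16 N m) holds it wherever it is left.
- flap_hinge (a point): Point at the middle of the flap's hinge line, which runs along the housing's y axis; 119 mm above the bench and 78 mm behind the housing's centre (+x of the housing).
- flap_handle (a point): Grasp point on the flap's black handle: a block 14 mm wide (y, along the hinge), 26 mm long, 38 mm tall on the outer face by the front edge. 130 mm from the hinge line along the flap, 30 mm from that line along z (the flap's outward normal), 12 mm below the handle's top. Flap 8 mm thick, 154 mm long, 150 wide. Pinched across 14 mm it can pivot in the fingers as the flap swings.
- plate_tab (a point): Grasp point on the orange tab of the filter plate, 16 mm below the tab's top. The tab is 12 mm thick (plate x), 36 mm wide (plate y) and 38 mm tall, on the middle of the plate's upper edge. In the slot this point is 88 mm above the bench, 23 mm above the deck and 27 mm below the housing's rim.
- plate_center (a point): Centre of the filter plate's blue frame with pleated off-white paper: 12 mm thick (x), 84 wide (y), 58 tall (z, toward the tab), 96 with the tab; about 0.12 kg. 29 mm above its lower edge, 51 mm below plate_tab. At the start it stands in the housing's slot, axes as the housing's, xy at its centre; slot 57 mm deep, play 1.5 mm a side in x, 2 mm in y.
- housing_slot (a point): Centre of the mouth of the slot, on the deck of the housing, 65 mm above the bench. Note for the arm: a fixed electric socket hangs on its cable high over the right of the bench, about x 0.30, y -0.28, from 0.66 m above the bench upward; swing the arm past it with the elbow drawn back. A fixed box and black bottle stand on the bench before the panel to the right, up to some 0.12 m tall, about x 0.48 to 0.58, y -0.08 to -0.22.
- panel_face (a point): Centre of the lit face of the light panel, 140 mm above the bench. The panel is a black-rimmed slab 150 mm wide (y), 120 mm tall (80 to 200 mm above the bench), 14 mm thick, on two posts on a foot 70 x 120 x 10 mm, fixed. x points into the panel, so the free space before the lit face is at negative x of this frame; z up.
- oil_bottle: Bystander: brown oil bottle, 48 mm across, 134 mm tall, standing; origin at the centre of its underside.
- tape_measure: Bystander: yellow tape measure, 38 x 85 x 60 mm; origin at the centre of its underside.
- masking_tape: Bystander: roll of tan masking tape, 95 mm across, 24 mm high, lying flat; origin at the centre of its underside.

How it is judged:
By the outcome, as a careful person would: the job done as asked, in the order asked, and still so for the second after the job is handed in, while the arm keeps its last pose, push and grip.
It also fails if it takes over 58 s, if anything falls off the work surface, if the arm or the gripper's body presses on something with over 40 N, if the wrist force passes 120 N, or if a joint passes its speed limit or range.

### The arm

A 7-joint arm with a two-finger parallel gripper is mounted at the origin on the work surface; the furniture and walls round the work are solid. World frame = base frame: x ahead of the robot, y to its left, z up, the work surface at z = 0. Lengths are in m, angles in degrees, forces in N, time in s.
With the tool pointing down it reaches from about 0.4 to 0.75 m from the base axis. Payload 19.5 kg.
Tool frame: the origin (TCP) lies at the very end of the fingers, on their centre line; the grasp point (between the pads) lies 19 mm behind it; z points along the fingers, y is the line along which they close (so a half turn about z gives the same grasp; the last joint's range is limited). The gripper opens to 85 mm and grips with 20 to 120 N. Pads are 22 mm wide; open, the fingers measure 114 mm over their backs; the gripper's body (76 mm by 85 mm) begins 54 mm behind the grasp point. The pads swing forward as they close: fully open they stand 13 mm farther back than shut.
Start: joints at [-74.868, 40.479, -1.581, 85.061, 1.261, 54.483, -4.326], TCP at [0.173, 0.548, 0.231] pointing down, gripper open.
Joint ranges: [-155.06, 155.06], [-18.47, 123.98], [-90, 86.84], [0, 140.48], [-83.41, 263.41], [0, 116], [-161.91, 161.91]. Speed limits (degrees/s): [108.29, 108.29, 147.25, 147.25, 172.46, 172.46, 172.46].

### API

Orientations are given as a 3x3 rotation matrix whose columns are the frame's x, y, z axes.
In Python, from cell import arm gives the robot as it stands. The module is installed in compiled form; this text tells all that it offers.
- The arm moves only by the shell command python3 -m pendant 'ROWS' [FORCE]. ROWS is JSON, a list that holds one entry, the list of rows, each a list of 5 numbers: the shift along the world's x, y, z in m, then the turn about the world's z in rad, then the finger opening in m, from 0 to 0.0854. In form: [[[tx, ty, tz, spin, jaw], ...]]. A call has 1 to 8 rows; each row is the pose to reach, as a shift and turn from the pose commanded when the call began; what a row does not reach only later rows make up. A row lasts 1/8 s, in which the tool goes at most 62.5 mm and 10.7 degrees, less where a joint would pass 70% of its speed; a pose out of reach is approached as far as the arm can. A call with a gripper value outside its range is refused whole. The fingers move at their own pace and stop on an object; FORCE is the grip in N (left out, the last holds). Time passes only in rows, so rows that repeat a pose let the fingers close. It gives the time, the measured TCP pose, the force, the opening and the grip force at its end, in the units of the state.
- arm.observe(): the state, without advancing time (a new reading comes with each control period).
- arm.capture(name): name is "side" or "top" or "wrist"; returns a dict with "color" (400x640x3 uint8, red, green, blue), "K" (3x3 intrinsics, pixels), "R" (3x3) and "t" (3): a world point X has camera coordinates R X + t; the wrist camera has in their place "T_tool_cam" (4x4, takes a point from camera to tool coordinates, whose origin is the TCP and whose axes are the flange's). Camera axes: x right, y down, z forward; pixel columns grow to the right and rows downward; lengths in m; the calibration is good to about 2 mm. A picture is of the moment at which its call begins: read the wrist's pose just before it. There is no depth.
- arm.finish_job(): hands the job in; it is judged then, once.
The state is a dict: "t": time; "joints": joint angles; "joint_velocities": joint speeds; "tau": joint torques, N m; "tcp_pos": TCP position; "orientation": TCP orientation; "ft_force": force on the tool from outside, world axes, zero at the start; "ft_torque": the same for the moment, N m; "finger_gap": finger opening in m; "grip_force": force on a finger pad.
Only numpy, scipy, OpenCV 4.12 (cv2) and the standard library are available. Lean on these libraries where they do the work, as an engineer would, in place of code of your own. Each camera call takes 0.05 s, during which the arm holds its last target. There are 200 camera calls.

## Working session

There is one attempt and no reset: what is moved stays moved. The work goes in short steps, Python scripts to look and compute and a shell command to move; the robot and the scene stay as the last step left them, time stands still between calls to the robot, and variables do not carry over. Pictures are saved under pics/ and viewed, at most 10 in all, crops included, and the job is handed in when it is done.

```bash
mkdir -p pics; python3 - <<'E'
from cell import arm
import cv2,numpy as np,pickle
d={}
s=arm.observe();print(s)
for n in("side","top","wrist"):
    c=arm.capture(n);d[n]=c
    cv2.imwrite(f"pics/{n}0.png",c["color"][:,:,::-1])
    print(n,[ (k,np.round(v,3).tolist()) for k,v in c.items() if k!="color"])
pickle.dump((s,d),open("d0.pkl","wb"))
E
```

```text
{'t': 0.0, 'joints': array([-74.86967746,  40.51341904,  -1.58013057,  85.0840319 ,
         1.26068807,  54.48232169,  -4.32630671]), 'joint_velocities': array([ 0.02719064,  0.0402071 ,  0.15090184,  0.05844888, -0.04442109,
        0.05090839, -0.04713779]), 'tau': array([-1.29905434e-04, -8.83209586e+01,  1.23479124e+00, -2.36164713e+01,
        1.70032145e-02,  6.55851531e-03,  9.57833578e-06]), 'tcp_pos': array([0.17303376, 0.54807188, 0.2308344 ]), 'orientation': array([[-9.53603520e-01,  3.01065202e-01, -2.67865435e-04],
       [ 3.01065315e-01,  9.53602936e-01, -1.05639010e-03],
       [-6.26050340e-05, -1.08802231e-03, -9.99999406e-01]]), 'ft_force': array([0.79023856, 0.75373404, 0.22743474]), 'ft_torque': array([ 0.00539269, -0.032551  ,  0.00907624]), 'grip_force': 0.0, 'finger_gap': 0.08549620232572848}
side [('K', [[387.386, 0.0, 320.01], [0.0, 387.386, 201.385], [0.0, 0.0, 1.0]]), ('R', [[0.965, -0.263, -0.011], [-0.167, -0.581, -0.797], [0.203, 0.77, -0.604]]), ('t', [-0.465, 0.213, 0.812])]
top [('K', [[406.342, 0.0, 317.412], [0.0, 406.342, 197.476], [0.0, 0.0, 1.0]]), ('R', [[-0.009, -1.0, 0.015], [-0.986, 0.006, -0.166], [0.166, -0.016, -0.986]]), ('t', [0.056, 0.486, 1.044])]
wrist [('K', [[357.27, 0.0, 319.069], [0.0, 357.27, 197.711], [0.0, 0.0, 1.0]]), ('T_tool_cam', [[0.0, -0.953, -0.303, 0.077], [1.0, 0.0, -0.001, 0.001], [0.001, -0.303, 0.953, -0.143], [0.0, 0.0, 0.0, 1.0]])]
```

View pics/side0.png

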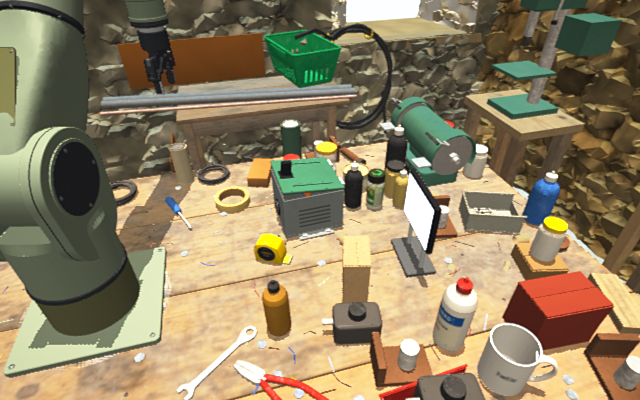

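View pics/top0.png

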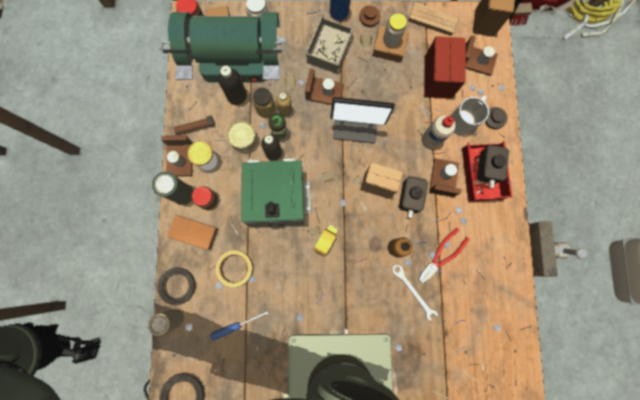

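The side view shows the housing at about (307,200), its handle at (286,169) and the lit panel at (421,213). In the top view the flap is at (273,193), the handle at (271,209) and the panel at (362,112). Next I'll measure with masks.

```bash
cat > h.py <<'E'
import numpy as np,cv2
def ray(c,uv):
    d=np.linalg.inv(c["K"])@np.array([uv[0],uv[1],1.]); R=np.array(c["R"]);t=np.array(c["t"])
    return -R.T@t, R.T@d
def plane(c,uv,z):
    o,d=ray(c,uv); return o+d*(z-o[2])/d[2]
def tri(c1,a,c2,b):
    o1,d1=ray(c1,a);o2,d2=ray(c2,b)
    s=np.linalg.lstsq(np.c_[d1,-d2],o2-o1,rcond=None)[0]
    p,q=o1+s[0]*d1,o2+s[1]*d2
    return (p+q)/2,np.linalg.norm(p-q)
def proj(c,X):
    p=c["K"]@(np.array(c["R"])@X+np.array(c["t"])); return p[:2]/p[2]
def wristcam(s,c):
    T=np.eye(4);T[:3,:3]=s["orientation"];T[:3,3]=s["tcp_pos"]
    M=np.linalg.inv(T@np.array(c["T_tool_cam"])); return dict(K=c["K"],R=M[:3,:3],t=M[:3,3],color=c["color"])
def blob(mask,roi,n=1):
    x0,y0,x1,y1=roi; m=np.zeros_like(mask,np.uint8); m[y0:y1,x0:x1]=mask[y0:y1,x0:x1]
    cs,_=cv2.findContours(m,cv2.RETR_EXTERNAL,cv2.CHAIN_APPROX_NONE)
    return sorted(cs,key=cv2.contourArea)[::-1][:n]
E
python3 - <<'E'
import pickle;from h import *
s,d=pickle.load(open("d0.pkl","rb"))
out=[]
for n,roiF,roiH,roiP in(("top",(225,150,320,235),(262,200,282,220),(325,90,400,135)),("side",(262,150,350,205),(274,158,296,182),(395,165,442,255))):
    c=d[n]["color"];hsv=cv2.cvtColor(c,cv2.COLOR_RGB2HSV);H,S,V=cv2.split(hsv)
    v=c[:,:,::-1].copy()
    for nm,m,roi in(("flap",(H>60)&(H<95)&(S>80)&(V>50),roiF),("handle",(V<50),roiH),("panel",(V>225)&(S<40),roiP)):
        k=blob(m,roi)[0]
        r=cv2.boxPoints(cv2.minAreaRect(k));ap=cv2.approxPolyDP(cv2.convexHull(k),3,True)[:,0]
        print(n,nm,cv2.contourArea(k),r.round(1).tolist(),ap.tolist(), cv2.boundingRect(k))
        cv2.drawContours(v,[k],-1,(0,0,255),1)
    x,y=(220,80) if n=="top" else (255,140)
    out.append(cv2.resize(v[y:y+165,x:x+190],None,fx=2.1*2*0.95,fy=3.5*1,interpolation=cv2.INTER_CUBIC) if 0 else cv2.resize(v[y:y+150,x:x+195],None,fx=4,fy=2*2,interpolation=cv2.INTER_CUBIC)[:, :])
    cv2.imwrite(f"pics/z_{n}.png",out[-1])
E
```

```text
top flap 2890.0 [[240.89999389648438, 163.3000030517578], [300.1000061035156, 161.0], [302.29998779296875, 217.8000030517578], [243.0, 220.10000610351562]] [[299, 162], [301, 217], [243, 219], [244, 164]] (243, 162, 60, 59)
top handle 28.0 [[268.3999938964844, 213.10000610351562], [273.5, 204.10000610351562], [278.1000061035156, 206.8000030517578], [273.0, 215.6999969482422]] [[275, 205], [274, 214], [270, 214]] (269, 205, 8, 10)
top panel 655.5 [[334.20001220703125, 117.69999694824219], [335.70001220703125, 103.80000305175781], [388.20001220703125, 109.30000305175781], [386.70001220703125, 123.19999694824219]] [[335, 117], [337, 104], [388, 110], [382, 122]] (335, 104, 54, 19)
side flap 1662.0 [[270.79998779296875, 161.0], [341.29998779296875, 154.8000030517578], [344.20001220703125, 188.60000610351562], [273.79998779296875, 194.8000030517578]] [[344, 186], [283, 193], [271, 161], [325, 158]] (271, 158, 74, 36)
side handle 126.5 [[278.1000061035156, 161.89999389648438], [289.8999938964844, 160.89999389648438], [291.20001220703125, 176.3000030517578], [279.3999938964844, 177.3000030517578]] [[289, 161], [291, 176], [281, 177], [282, 162]] (279, 161, 13, 17)
side panel 1140.0 [[388.79998779296875, 185.1999969482422], [412.29998779296875, 172.1999969482422], [447.70001220703125, 236.5], [424.20001220703125, 249.39999389648438]] [[409, 174], [433, 210], [425, 249], [404, 211]] (404, 174, 30, 76)
```

View pics/z_top.png

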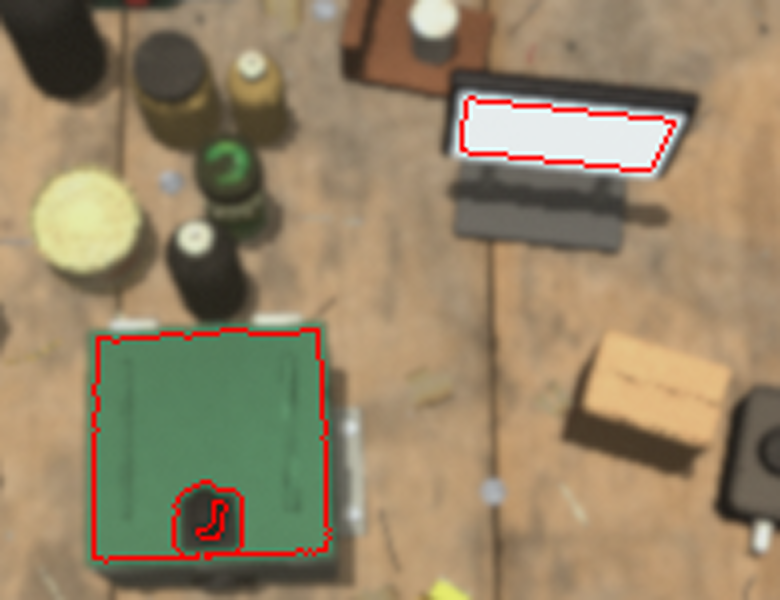

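View pics/z_side.png

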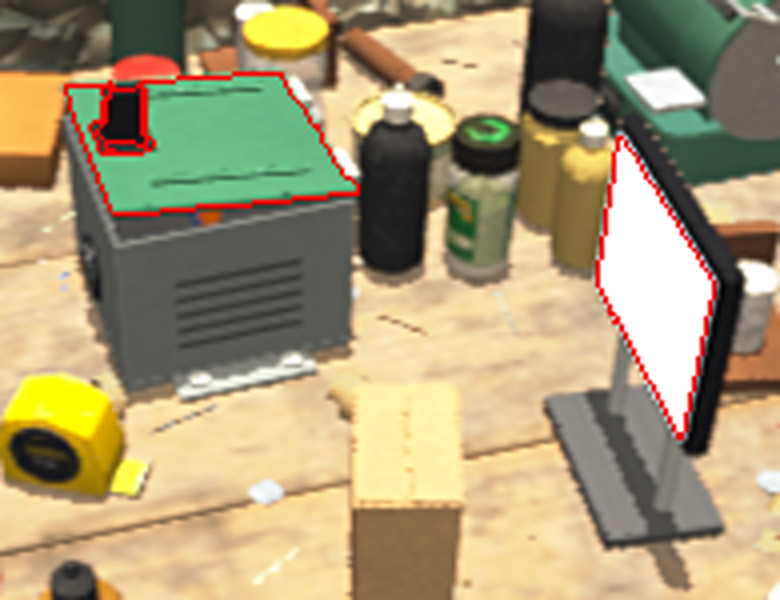

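The top crop shows the flap corners cleanly, with the handle near (272,208) and the lit face as a quad. In the side crop the flap sits slightly ajar, the handle top is near (286,161), and the lit-face corners are at about (409,173), (434,210), (426,250) and (404,206).

```bash
python3 - <<'E'
import pickle;from h import *
np.set_printoptions(precision=4,suppress=True)
s,d=pickle.load(open("d0.pkl","rb"));T,S=d["top"],d["side"]
P={}
for k,a,b in(("BL",(243.5,163),(326,158)),("BR",(300,161.5),(344.5,186.5)),("FR",(302,218),(283,193)),("FL",(242.7,219.5),(271,161)),
 ("handletop",(271.5,208.5),(286.5,163)),
 ("pTL",(336,104),(409,173)),("pTR",(390,109),(434,210)),("pBR",(384,123.5),(426,250)),("pBL",(334,117.5),(404,209))):
    P[k],e=tri(T,a,S,b);print(k,P[k],round(e*1e3,1))
fy=(P["BL"]-P["BR"]+P["FL"]-P["FR"]);print("y axis yaw",np.degrees(np.arctan2(-fy[0],fy[1])))
fx=(P["BL"]-P["FL"]+P["BR"]-P["FR"]);print("x yaw",np.degrees(np.arctan2(fx[1],fx[0])),"ajar",-fx[2]/np.hypot(*fx[:2]))
py=P["pTL"]-P["pTR"]+P["pBL"]-P["pBR"];print("panel yaw",np.degrees(np.arctan2(-py[0],py[1])),np.mean([P[k] for k in P if k[0]=="p"],0))
# bystanders approx
for n,uv,z in(("meas",(326,239),.05),("tape",(234,268),.02),("oil",(402,246),.12),("panel foot",(355,132),.01)):print(n,plane(T,uv,z))
c=S
for n,uv,z in(("blackbtl top",(353,166),.13),):print(n,plane(S,uv,z))
for n,uv,z in(("blackbtl top",(268.5,140),.13),):print(n,plane(T,uv,z))
E
```

```text
BL [0.563  0.2376 0.1214] 3.0
BR [0.5673 0.0964 0.122 ] 5.7
FR [0.4206 0.0919 0.1364] 0.1
FL [0.4172 0.2336 0.1397] 0.8
handletop [0.4421 0.1619 0.1709] 5.6
pTL [0.6864 0.009  0.1942] 0.7
pTR [ 0.6756 -0.1202  0.1921] 3.0
pBR [ 0.6754 -0.1237  0.0897] 1.0
pBL [0.6888 0.0086 0.0949] 2.1
y axis yaw 1.5751584171058997
x yaw 1.6855038015437902 ajar 0.11198828915994498
panel yaw -5.284219569377001 [ 0.6815 -0.0566  0.1427]
meas [0.3754 0.0315 0.05  ]
tape [0.3031 0.2738 0.02  ]
oil [ 0.3525 -0.1504  0.12  ]
panel foot [ 0.6788 -0.0556  0.01  ]
blackbtl top [0.6158 0.1667 0.13  ]
blackbtl top [0.6181 0.1753 0.13  ]
```

```bash
python3 -m pendant '[[[0.034,-0.048,0.01,0.05,0.085],[0.068,-0.096,0.02,0.1,0.085],[0.101,-0.144,0.03,0.15,0.085],[0.135,-0.192,0.03,0.2,0.085],[0.169,-0.24,0.03,0.25,0.085],[0.202,-0.288,0.03,0.3,0.085],[0.236,-0.336,0.03,0.335,0.085],[0.255,-0.365,0.03,0.335,0.085]]]'
python3 -m pendant '[[[0.015,-0.02,0,0,0.085],[0.015,-0.02,0,0,0.085],[0.015,-0.02,0,0,0.085]]]'
python3 - <<'E'
from cell import arm
import pickle;from h import *
s=arm.observe();c=arm.capture("wrist");pickle.dump((s,c),open("d1.pkl","wb"))
cv2.imwrite("pics/w1.png",c["color"][:,:,::-1])
print(s["tcp_pos"],s["orientation"],s["joints"],s["t"])
w=wristcam(s,c);print(proj(w,np.array([.443,.163,.173])),proj(w,np.array([.569,.167,.119])))
E
```

```text
t: 1.15
tcp_pos: [0.4293, 0.1807, 0.2612]
orientation: [[-1.0, -0.027, 0.0], [-0.027, 1.0, -0.001], [-0.0, -0.001, -1.0]]
ft_force: [0.1, 1.2, -0.1]
finger_gap: 0.0848
grip_force: 0.0
t: 1.52
tcp_pos: [0.4427, 0.1639, 0.2612]
orientation: [[-1.0, -0.03, -0.0], [-0.03, 1.0, 0.0], [0.0, 0.0, -1.0]]
ft_force: [0.3, -0.2, -0.1]
finger_gap: 0.0851
grip_force: 0.0
[0.44270835 0.16389331 0.2612273 ] [[-9.99556355e-01 -2.97827503e-02 -2.85363260e-04]
 [-2.97828035e-02  9.99556377e-01  1.83991357e-04]
 [ 2.79756898e-04  1.92408648e-04 -9.99999942e-01]] [-17.74745565  29.71945974 -10.72104846 102.68229861   7.07722648
  48.25826622  59.89562641] 1.525
[317.32195194 202.16367111] [318.08281064 312.38306592]
```

View pics/w1.png

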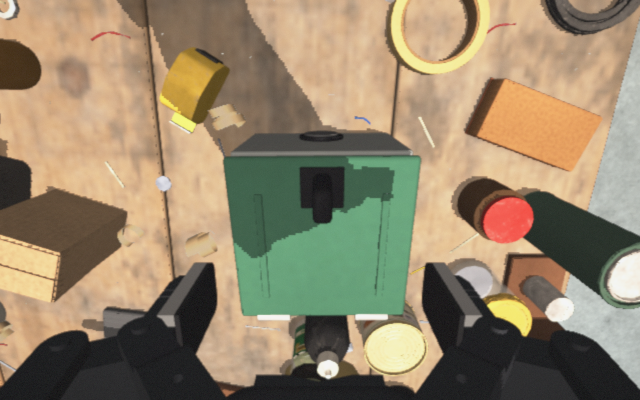

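The wrist view shows the handle at (322,202) and the flap midline at u≈322, about 3 mm to the +y side of the prediction. I'll descend with that correction and grip.

```bash
python3 -m pendant '[[[0,0.0025,-0.04,0,0.06],[0,0.0025,-0.08,0,0.06],[0,0.0025,-0.113,0,0.05],[0,0.0025,-0.113,0,0.03],[0,0.0025,-0.113,0,0.005],[0,0.0025,-0.113,0,0.005],[0,0.0025,-0.113,0,0.005],[0,0.0025,-0.113,0,0.005]]]' 30
python3 - <<'E'
from math import *
G=lambda t:(-.130*cos(t)+.030*sin(t),.130*sin(t)+.030*cos(t))
a=.11;g0=G(a)
for i in range(1,17):
    t=a+(1.62-a)*i/16; g=G(t);print(i,round(t,3),round(g[0]-g0[0],3),round(g[1]-g0[1],3))
E
```

```text
t: 2.58
tcp_pos: [0.443, 0.166, 0.1487]
orientation: [[-1.0, -0.029, 0.0], [-0.029, 1.0, 0.0], [-0.0, 0.0, -1.0]]
ft_force: [-4.8, 0.4, 6.0]
finger_gap: 0.0136
grip_force: 34.8
1 0.204 0.005 0.012
2 0.299 0.011 0.023
3 0.393 0.017 0.033
4 0.487 0.025 0.043
5 0.582 0.034 0.052
6 0.676 0.043 0.061
7 0.771 0.054 0.068
8 0.865 0.064 0.074
9 0.959 0.076 0.08
10 1.054 0.088 0.084
11 1.148 0.1 0.087
12 1.243 0.112 0.089
13 1.337 0.125 0.089
14 1.431 0.138 0.089
15 1.526 0.15 0.087
16 1.62 0.162 0.084
```

```bash
python3 -m pendant '[[[0.005,0,0.012,0,0.005],[0.011,0,0.023,0,0.005],[0.018,0,0.033,0,0.005],[0.027,0.001,0.043,0,0.005],[0.036,0.001,0.052,0,0.005],[0.045,0.001,0.060,0,0.005],[0.056,0.0015,0.067,0,0.005],[0.067,0.002,0.073,0,0.005]]]'
python3 -m pendant '[[[0.012,0,0.005,0,0.005],[0.024,0.001,0.009,0,0.005],[0.036,0.001,0.012,0,0.005],[0.048,0.001,0.013,0,0.005],[0.061,0.002,0.013,0,0.005],[0.074,0.002,0.012,0,0.005],[0.086,0.003,0.010,0,0.005],[0.098,0.003,0.007,0,0.005]]]'
python3 - <<'E'
from cell import arm
import pickle;from h import *
s=arm.observe();print(s["tcp_pos"],s["ft_force"],s["finger_gap"])
v=[arm.capture(n)["color"][:,:,::-1] for n in("side","top")]
cv2.imwrite("pics/f1.png",np.hstack([cv2.resize(v[0][90:290,230:430],None,fx=2,fy=2),cv2.resize(v[1][60:260,200:400],None,fx=2,fy=2)]))
E
```

```text
t: 3.58
tcp_pos: [0.5099, 0.1683, 0.2214]
orientation: [[-1.0, -0.03, -0.001], [-0.03, 1.0, 0.0], [0.001, 0.0, -1.0]]
ft_force: [-2.0, 2.0, -4.1]
finger_gap: 0.0131
grip_force: 32.2
t: 4.58
tcp_pos: [0.6084, 0.1718, 0.2288]
orientation: [[-1.0, -0.03, 0.0], [-0.03, 1.0, 0.002], [-0.0, 0.002, -1.0]]
ft_force: [-3.4, 6.5, 4.4]
finger_gap: 0.0135
grip_force: 36.1
[0.60839905 0.17182038 0.22876185] [-3.35750258  6.49387285  4.41498469] 0.013504510222222776
```

View pics/f1.png

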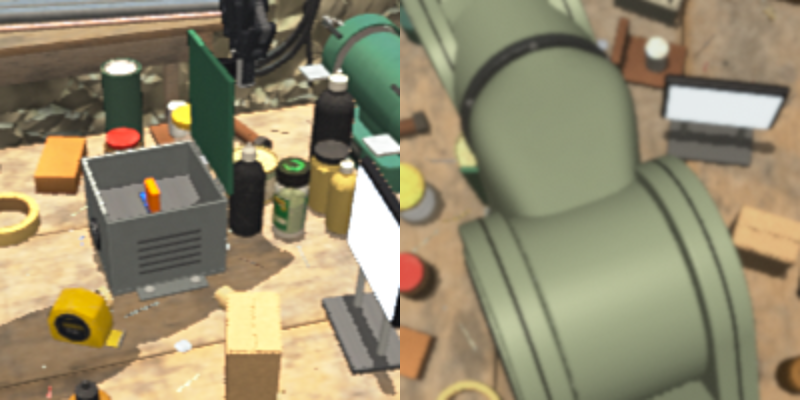

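The flap stands upright and the orange tab is visible in the slot at about (306,187) in the full side frame. Next I'll release, retreat up, turn, and look at the tab.

```bash
python3 -m pendant '[[[0,0,0,0,0.06],[0,0,0,0,0.06],[0,0,0,0,0.06],[0,0,0.04,0,0.06],[0,0,0.08,0,0.06],[0,0,0.1,0,0.06],[-0.03,0,0.11,-0.15,0.06],[-0.07,-0.002,0.11,-0.3,0.06]]]'
python3 -m pendant '[[[-0.03,-0.001,-0.01,-0.18,0.06],[-0.05,-0.002,-0.02,-0.36,0.06],[-0.05,-0.002,-0.03,-0.54,0.06],[-0.05,-0.002,-0.03,-0.72,0.06],[-0.05,-0.002,-0.03,-0.9,0.06],[-0.05,-0.002,-0.03,-1.08,0.06],[-0.05,-0.002,-0.03,-1.26,0.06],[-0.05,-0.002,-0.03,-1.271,0.06]]]'
python3 -m pendant '[[[0,0,0,0,0.06],[0,0,0,0,0.06]]]'
python3 - <<'E'
from cell import arm
import pickle;from h import *
s=arm.observe();c=arm.capture("wrist");w=wristcam(s,c);S=arm.capture("side")
print(s["tcp_pos"],s["orientation"],s["joints"])
pickle.dump((s,w,S),open("d2.pkl","wb"))
for n,c in(("w",w),("s",S)):
    H,Sa,V=cv2.split(cv2.cvtColor(c["color"],cv2.COLOR_RGB2HSV))
    m=(H>5)&(H<18)&(Sa>180)&(V>120)
    p=proj(c,np.array([.491,.167,.1])).astype(int);r=35 if n=="w" else 15
    k=blob(m,(p[0]-r*2,p[1]-r*2,p[0]+r*2,p[1]+r*2))
    if k:print(n,p,cv2.contourArea(k[0]),cv2.boxPoints(cv2.minAreaRect(k[0])).round(1).tolist())
    else:print(n,p,"none")
cv2.imwrite("pics/w2.png",w["color"][:,:,::-1])
E
```

```text
t: 5.68
tcp_pos: [0.5374, 0.1688, 0.3384]
orientation: [[-0.962, 0.273, 0.001], [0.273, 0.962, 0.0], [-0.001, 0.001, -1.0]]
ft_force: [1.0, 1.2, 0.2]
finger_gap: 0.0601
grip_force: 0.0
t: 6.68
tcp_pos: [0.488, 0.1669, 0.3083]
orientation: [[-0.03, 1.0, 0.0], [1.0, 0.03, -0.0], [-0.0, 0.0, -1.0]]
ft_force: [-0.2, 0.0, 0.5]
finger_gap: 0.0603
grip_force: 0.0
t: 6.92
tcp_pos: [0.4881, 0.1667, 0.3083]
orientation: [[-0.031, 1.0, -0.0], [1.0, 0.031, 0.0], [0.0, -0.0, -1.0]]
ft_force: [0.6, 0.6, -0.4]
finger_gap: 0.0597
grip_force: 0.0
[0.48810764 0.16669652 0.30829507] [[-3.13190168e-02  9.99509434e-01 -1.06061125e-04]
 [ 9.99509436e-01  3.13190247e-02  7.40988575e-05]
 [ 7.73842380e-05 -1.03688392e-04 -9.99999992e-01]] [-30.30658464  31.09178574  14.20497303  89.83151482  -8.40986345
  60.1304737  -12.06959961]
w [320 165] 134.5 [[318.0, 144.0], [328.0, 144.0], [328.0, 180.0], [318.0, 180.0]]
s [305 183] 63.0 [[301.8999938964844, 179.39999389648438], [307.6000061035156, 178.3000030517578], [310.5, 194.39999389648438], [304.79998779296875, 195.39999389648438]]
```

View pics/w2.png

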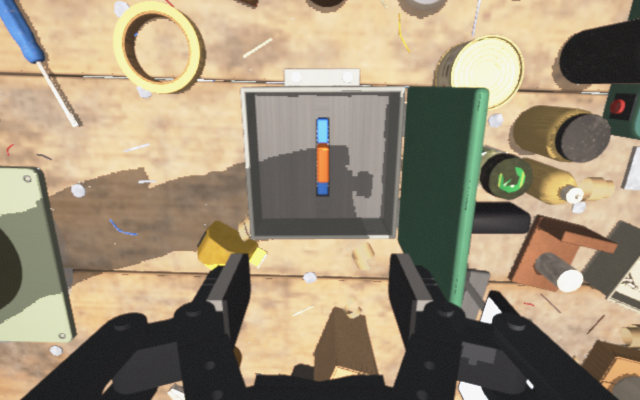

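The wrist view looks down into the open housing. The tab is at (322,162), the blue frame spans rows 118–195 at u≈322, and the flap stands open at u≈405–490.

```bash
python3 - <<'E'
import pickle;from h import *
np.set_printoptions(precision=4,suppress=True)
s,w,S=pickle.load(open("d2.pkl","rb"))
for n,c,roi in(("w",w,(290,100,350,210)),("s",S,(290,165,325,205))):
    H,Sa,V=cv2.split(cv2.cvtColor(c["color"],cv2.COLOR_RGB2HSV))
    for nm,m in(("or",((H<16)&(Sa>150)&(V>90))),("bl",(H>95)&(H<125)&(Sa>120)&(V>60))):
        k=np.vstack(blob(m,roi,3));r=cv2.boundingRect(k);print(n,nm,r,cv2.minAreaRect(k))
print("top tri",tri(w,(322.5,165),S,(304.7,179.5)))
for z in(.104,.066):
  for uv in((322.5,144),(322.5,162),(322.5,180),(322,118),(322,195)):print(z,uv,plane(w,uv,z))
# rim corners
for uv in((244,88),(405,87),(400,237),(250,239)):print("rim",plane(w,uv,.115))
E
```

```text
w or (317, 144, 12, 38) ((322.5, 162.5), (37.0, 11.0), 90.0)
w bl (317, 118, 11, 77) ((322.0, 156.0), (76.0, 10.0), 90.0)
s or (302, 179, 8, 17) ((306.173095703125, 186.86538696289062), (16.669872283935547, 5.88348388671875), 78.69007110595703)
s bl (300, 186, 3, 7) ((301.0, 189.0), (6.0, 2.0), 90.0)
top tri (array([0.491 , 0.1699, 0.1101]), np.float64(0.0033492314013844385))
0.104 (322.5, 144) [0.492  0.1891 0.104 ]
0.104 (322.5, 162) [0.4926 0.1713 0.104 ]
0.104 (322.5, 180) [0.4933 0.1529 0.104 ]
0.104 (322, 118) [0.4907 0.2138 0.104 ]
0.104 (322, 195) [0.4933 0.1372 0.104 ]
0.066 (322.5, 144) [0.4926 0.183  0.066 ]
0.066 (322.5, 162) [0.4933 0.1633 0.066 ]
0.066 (322.5, 180) [0.494  0.1429 0.066 ]
0.066 (322, 118) [0.4911 0.2105 0.066 ]
0.066 (322, 195) [0.494  0.1254 0.066 ]
rim [0.4196 0.239  0.115 ]
rim [0.5642 0.2444 0.115 ]
rim [0.5744 0.0981 0.115 ]
rim [0.421  0.0911 0.115 ]
```

```bash
python3 -m pendant '[[[0.0045,0.002,-0.05,0,0.06],[0.0045,0.002,-0.1,0,0.06],[0.0045,0.002,-0.14,0,0.06],[0.0045,0.002,-0.18,0,0.06],[0.0045,0.002,-0.22,0,0.06],[0.0045,0.002,-0.237,0,0.06],[0.0045,0.002,-0.238,0,0.06],[0.0045,0.002,-0.238,0,0.06]]]' 40
python3 -m pendant '[[[0,0,0,0,0.03],[0,0,0,0,0.005],[0,0,0,0,0.005],[0,0,0,0,0.005],[0,0,0,0,0.005],[0,0,0,0,0.005]]]' 40
```

```text
t: 8.02
tcp_pos: [0.4929, 0.1689, 0.071]
orientation: [[-0.029, 1.0, 0.001], [1.0, 0.029, 0.0], [0.0, 0.001, -1.0]]
ft_force: [-1.4, 0.6, 1.4]
finger_gap: 0.0597
grip_force: 0.0
t: 8.78
tcp_pos: [0.4929, 0.1689, 0.0706]
orientation: [[-0.029, 1.0, 0.001], [1.0, 0.029, 0.0], [0.0, 0.001, -1.0]]
ft_force: [1.1, -0.3, 6.5]
finger_gap: 0.0113
grip_force: 43.1
```

```bash
python3 -m pendant '[[[0,0,0.01,0,0.005],[0,0,0.02,0,0.005],[0,0,0.03,0,0.005],[0,0,0.04,0,0.005],[0,0,0.055,0,0.005],[0,0,0.07,0,0.005]]]' 60
python3 -m pendant '[[[0,0,0.03,0,0.005],[0,0,0.06,0,0.005],[0,0,0.09,0,0.005],[0,0,0.12,0,0.005],[0,0,0.125,0,0.005],[0,0,0.125,0,0.005]]]'
python3 - <<'E'
from cell import arm
import pickle;from h import *
s=arm.observe();c=arm.capture("wrist")["color"][:,:,::-1];S=arm.capture("side")["color"][:,:,::-1]
print(s["tcp_pos"],s["ft_force"],s["finger_gap"])
cv2.imwrite("pics/l1.png",np.hstack([cv2.resize(S[60:260,230:430],None,fx=2,fy=2),cv2.resize(c,(400,250))[:, :].copy() if 0 else cv2.resize(c[0:400,120:520],(400,400))]))
E
```

```text
t: 9.52
tcp_pos: [0.4926, 0.1688, 0.1414]
orientation: [[-0.029, 1.0, 0.0], [1.0, 0.029, -0.0], [-0.0, 0.0, -1.0]]
ft_force: [-0.3, -0.4, -0.5]
finger_gap: 0.0109
grip_force: 58.5
t: 10.28
tcp_pos: [0.4924, 0.1688, 0.2652]
orientation: [[-0.029, 1.0, -0.0], [1.0, 0.029, 0.0], [0.0, -0.0, -1.0]]
ft_force: [0.0, -0.2, -1.6]
finger_gap: 0.0112
grip_force: 58.6
[0.49239486 0.16876379 0.26523757] [ 0.029907   -0.2490311  -1.60771621] 0.011182911423664236
```

View pics/l1.png

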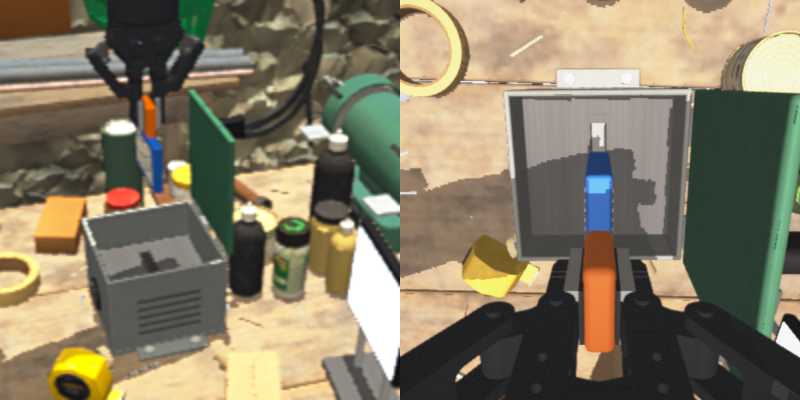

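The plate is out cleanly, upright and gripped, and the flap is still open. Now I'll move sideways, toward the panel, then down.

```bash
python3 -m pendant '[[[0,-0.02,0,-0.03,0.005],[0,-0.05,0,-0.06,0.005],[0,-0.08,0,-0.09,0.005],[0,-0.11,0,-0.122,0.005],[0,-0.14,0,-0.122,0.005],[0,-0.17,0,-0.122,0.005],[0.01,-0.2,0,-0.122,0.005],[0.03,-0.218,0,-0.122,0.005]]]'
python3 -m pendant '[[[0.02,0,0,0,0.005],[0.045,0,0,0,0.005],[0.065,0,-0.01,0,0.005],[0.0745,0,-0.03,0,0.005],[0.0745,0,-0.05,0,0.005],[0.0745,0,-0.075,0,0.005],[0.0745,0,-0.091,0,0.005],[0.0745,0,-0.091,0,0.005]]]'
python3 -m pendant '[[[0,0,0,0,0.005],[0,0,0,0,0.005]]]'
python3 - <<'E'
from cell import arm
import pickle;from h import *
s=arm.observe();W=arm.capture("wrist");S=arm.capture("side");T=arm.capture("top")
pickle.dump((s,W,S,T),open("d3.pkl","wb"))
print(s["tcp_pos"],s["orientation"][:,1],s["ft_force"],s["joints"],s["t"])
c=W["color"][:,:,::-1];S=S["color"][:,:,::-1];T=T["color"][:,:,::-1]
cv2.imwrite("pics/e1.png",np.hstack([cv2.resize(S[110:310,300:500],None,fx=2,fy=2),cv2.resize(c,(400,250),) if 0 else cv2.resize(c[0:400,120:520],(400,400))]))
E
```

```text
t: 11.38
tcp_pos: [0.5221, -0.0517, 0.2651]
orientation: [[0.096, 0.995, -0.001], [0.995, -0.096, -0.0], [-0.001, -0.001, -1.0]]
ft_force: [-0.1, -0.4, -0.9]
finger_gap: 0.011
grip_force: 58.6
t: 12.38
tcp_pos: [0.5959, -0.0497, 0.1727]
orientation: [[0.094, 0.996, -0.003], [0.996, -0.094, -0.0], [-0.0, -0.003, -1.0]]
ft_force: [-0.5, 0.4, -0.6]
finger_gap: 0.0113
grip_force: 58.6
t: 12.62
tcp_pos: [0.5972, -0.0494, 0.1748]
orientation: [[0.093, 0.996, 0.001], [0.996, -0.093, -0.0], [-0.0, 0.001, -1.0]]
ft_force: [-0.2, 0.9, -0.7]
finger_gap: 0.0111
grip_force: 58.6
[ 0.59719354 -0.04937324  0.17478103] [ 9.95659319e-01 -9.30704144e-02  6.46295085e-04] [-0.24952724  0.85844865 -0.69475207] [ -4.28506529  47.16546317  12.48697334  84.22348441 -11.96158237
  49.87891695   6.70513189] 12.625
```

View pics/e1.png

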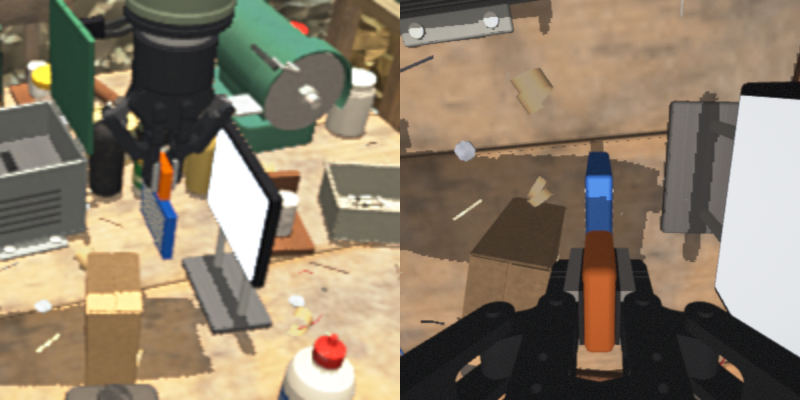

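The plate hangs upright in front of the lit panel, clear of it and of the box, with the flap still open. A quick check of squareness and distance from the wrist view, using the foot edge at (392,102)–(381,232) and the lit face's lower edge at (462,98)–(435,290):

```bash
python3 - <<'E'
import pickle;from h import *
np.set_printoptions(precision=4,suppress=True)
s,W,S,T=pickle.load(open("d3.pkl","rb"));w=wristcam(s,W)
for n,a,b,z in(("foot",(392,102),(381,232),.01),("face low",(462,98),(435,290),.087)):
    A,B=plane(w,a,z),plane(w,b,z);d=A-B;print(n,A,B,"yaw",np.degrees(np.arctan2(-d[0],d[1])))
d=s["orientation"][:,1];print("plate yaw",np.degrees(np.arctan2(d[1],d[0])))
V=cv2.cvtColor(w["color"],cv2.COLOR_RGB2HSV)
H,Sa,V=cv2.split(V);k=blob((H>95)&(H<125)&(Sa>100)&(V>50),(280,120,360,300))[0];print("blue rect",cv2.minAreaRect(k))
E
```

```text
foot [0.6649 0.0083 0.01  ] [ 0.651  -0.1081  0.01  ] yaw -6.7961168976877495
face low [0.6934 0.0116 0.087 ] [ 0.6774 -0.124   0.087 ] yaw -6.737563538455393
plate yaw -5.340271728772302
blue rect ((318.5, 191.5), (79.0, 27.0), 90.0)
```

```bash
python3 -m pendant '[[[0,0.001,-0.001,-0.012,0.005],[0,0.001,-0.001,-0.012,0.005],[0,0.001,-0.001,-0.012,0.005],[0,0.001,-0.001,-0.012,0.005]]]'
python3 -c "
from cell import arm
print(arm.finish_job())"
```

```text
t: 13.28
tcp_pos: [0.5971, -0.0482, 0.1733]
orientation: [[0.105, 0.994, -0.0], [0.994, -0.105, 0.0], [0.0, -0.0, -1.0]]
ft_force: [-0.6, -0.3, -1.5]
finger_gap: 0.0114
grip_force: 58.6
the job is handed in; nothing more can be done
None
```

I opened the flap to upright, drew the filter plate out by its tab, and handed the job in at about 13 s with the plate held upright about 8.5 cm in front of the lit panel's centre; by my measurements it is square to within about 1°.

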